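Load slotted discs onto a gauge tester's weight carrier

TASK

Finish loading the weight carrier of the gauge tester: slide the wider of the two loose slotted steel discs, and then the narrower one, sideways under the cap onto the stem, on top of the slotted disc that is already there. Each must lie flat on the one below, slid fully home so that the stack is centred on the stem, with its slot pointing the opposite way to the slot of the disc directly below it. The first disc stays in its place on the pan, and the other things on the bench are left alone.

Things in the scene. Friction and masses are not known exactly. Their poses are not given: they have to be found in the camera images.
- tester: Fixed gauge tester: grey base 250 x 120 x 43 mm, a round pan 110 mm across with its top 65 mm above the bench, and at the pan's centre a stem 10 mm thick with a round cap 24 mm across, 70 to 77 mm above the pan. Origin: on the bench below the stem. Along its own +x stand a dial gauge (90 to 180 mm from the stem, up to 100 mm high) and a pump handwheel (230 mm out, 75 mm high).
- stem_foot (a point): The stem's foot: the centre of the pan's top face, 65 mm above the bench, on the stem's axis.
- base_disc: Slotted steel disc, 80 mm across and 18 mm thick, about 0.6 kg, loose, that already lies on the pan around the stem. Origin: centre of its underside, z up. A slot 16 mm wide runs from its rim along its own +x and ends square 8 mm beyond its centre (at x = -8 mm); at the rim the slot flares to 24 mm over the last 6 mm.
- wide_disc: The wider loose slotted steel disc, 66 mm across, 20 mm thick, about 0.46 kg, flat on the bench. Origin: centre of its underside, z up. Slot as in the first disc: 16 mm wide, from the rim along its own +x to 8 mm beyond the centre, flared to 24 mm over the last 6 mm at the rim. It can be gripped across its diameter, at right angles to the slot.
- narrow_disc: The narrower loose slotted steel disc, 58 mm across and 14 mm thick, about 0.24 kg, lying flat on the bench. Origin, axes and slot (16 mm wide, along its own +x, ending 8 mm beyond the centre, flared to 24 mm at the rim) as in the wider disc.
- base_mouth (a point): Middle of the slot's mouth at the rim of the first disc, at its underside, 40 mm from its centre along its +x.
- wide_mouth (a point): Middle of the slot's mouth at the rim of the wider loose disc, at its underside, 33 mm from its centre along its +x.
- narrow_mouth (a point): Middle of the slot's mouth at the rim of the narrower loose disc, at its underside, 29 mm from its centre along its +x.
- blank: Bystander: round steel blank without a slot, 62 mm across and 12 mm thick with a raised face 36 mm across and 4 mm high, lying flat. Origin: centre of its underside.
- gauge: Bystander: spare dial gauge lying face up, 72 mm across, 28 mm high, with a short brass stub. Origin: centre of its underside.
- wrench: Bystander: steel wrench, 200 mm long, lying along its own x. Origin: middle of its underside.
- tape: Bystander: roll core of cardboard, a ring 90 mm across and 25 mm high. Origin: centre of its underside.
- brush: Bystander: flat brush with a wooden handle, 190 mm long, lying along its own x. Origin: middle of its underside.
Mind the look-alikes: they are no part of the job. Leave any orange look-alike of the wide_disc alone. What is shaped like the base_disc but red is not meant.

How it is judged (in metres and radians):
On the way, in this order (a step that is already met when the one before it is completed fails the run):
1. the wider disc lies flat and centred on the first disc, its slot opposite to that one's (horizontal distance between base_disc and stem_foot below 0.008 m and angle between each of base_disc, wide_disc's own z axis and vertical below 0.06 rad and horizontal distance between wide_disc and stem_foot below 0.006 m and z of wide_disc in the frame of base_disc between 0.016 and 0.02 m and x of wide_mouth in the frame of base_disc below -0.0231 m), for 0.2 s.
2. the narrower disc lies flat and centred on the wider one, its slot opposite to that one's (all of step 1 and horizontal distance between narrow_disc and stem_foot below 0.006 m and z of narrow_disc in the frame of wide_disc between 0.018 and 0.022 m and angle between narrow_disc's own z axis and vertical below 0.06 rad and x of narrow_mouth in the frame of wide_disc below -0.0203 m), for 0.2 s.
At the end, for the whole second after the job is handed in: The first disc lies flat on the pan within 8 mm of the stem's axis; the wider disc lies flat on it, the narrower on the wider (2 mm, 0.06 rad), both centred within 6 mm on the stem, each slot within 45 degrees of opposite to the slot directly below; all at rest (all of step 2 and linear speed of each of base_disc, wide_disc, narrow_disc below 0.02 m/s); the robot touches nothing.
It fails at once if a bystander (blank, spare gauge, wrench, cardboard ring or brush) is moved more than 30 mm (distance of any of blank, gauge, wrench, tape, brush from where it was at the start of the episode above 0.03 m).
It also fails if it takes over 61 s, if anything falls off the work surface, if the arm or the gripper's body presses on something with over 40 N, if the wrist force passes 120 N, or if a joint passes its speed limit or range.

ROBOT

A 6-joint arm with a two-finger parallel gripper is mounted at the origin on the work surface. World frame = base frame: x ahead of the robot, y to its left, z up, the work surface at z = 0. Lengths are in mm, angles in rad, forces in N, time in s.
With the tool pointing down it reaches from about 400 to 925 mm from the base axis. Payload 12.5 kg.
Tool frame: the origin (TCP) lies between the finger pads; the fingertips stand 25 mm ahead of it and the grasp point (between the pads) lies 6 mm ahead of it; z points along the fingers, y is the line along which they close (so a half turn about z gives the same grasp; the last joint's range is limited). The gripper opens to 95 mm and grips with 3 to 60 N. Pads are 20 mm wide; open, the fingers measure 119 mm over their backs; the gripper's body (75 mm by 180 mm) begins 59 mm behind the grasp point.
Start: joints at [-1.256, 0.491, 1.559, -0, 1.092, -0.106], TCP at [255.331, -570.485, 208.561] pointing down, gripper open.
Joint ranges: [-3.1, 3.1], [-0.84, 2.19], [0.05, 2.79], [-1.13, 4.28], [0.06, 2.93], [-2.69, 2.69]. Speed limits (rad/s): [2.22, 2.22, 2.79, 3.14, 3.14, 3.14].

INTERFACE

Orientations are given as [roll, pitch, yaw] about the fixed x, y, z axes, in that order (R = Rz(yaw) Ry(pitch) Rx(roll)).
In Python, from cell import state, read_camera, job_done, cut_out gives the robot as it stands. The module is installed in compiled form; this text tells all that it offers.
- The arm moves only by the tool jog_arm, never from a script. Its argument "motion" is a list of rows, each a list of 2 entries, a list of its own where there are three numbers: the shift along the tool's x, y, z in mm, then the turn about the tool's z in rad. A call has 1 to 5 rows; each row is the pose to reach, as a shift and turn from the pose commanded when the call began, along the tool's axes at that moment; what a row does not reach only later rows make up. A row lasts 1/10 s, in which the tool goes at most 50 mm and 8.59 degrees, less where a joint would pass 70% of its speed; a pose out of reach is approached as far as the arm can. A call with a gripper value outside its range is refused whole. "grip" is the closure, from 0 (fully open) to 1 (shut), set as the call begins (left out, the last holds). The fingers move at their own pace and stop on an object; the grip force is fixed at half the most. Time passes only in rows, so rows that repeat a pose let the fingers close. It gives the time, the measured TCP pose, the force, the opening and the grip force at its end, in the units of the state.
- state(): the state, without advancing time (a new reading comes with each control period).
- read_camera(name): name is "side" or "top"; returns a dict with "img" (420x560x3 uint8, blue, green, red), "vertical_fov" (degrees; the focal length in pixels is half the picture's height over the tangent of half this angle, whatever the lens; pixels are square), "cx", "cy" (the principal point, pixels), "k1" (the pictures are not rectified: a ray, as slopes to the right and down, at radius r is drawn at 1 + k1 r^2 times it, then the intrinsics apply), "extrinsics" (4x4, takes a point from camera to world coordinates). Camera axes: x right, y up, looking along -z (the intrinsics and any distortion apply to the point x, -y, -z); pixel columns grow to the right and rows downward; lengths in mm; the calibration is good to about 2 mm. A picture is of the moment at which its call begins. There is no depth.
- job_done(): hands the job in; it is judged then, once.
Trained networks look in a picture, given as the dict that the camera call returned (one of the last four; its "shot" number tells which), for a name from the list of things; names that differ only in an ending like _2 or _b are one class to them, and where a whole thing is asked for, a point or a joint stands for the part that bears it (a point fixed in the world has none). Each returns a list of dicts, best first, with "p" (0 to 1); they miss things now and then, are a little off and sometimes report something else, mostly with a low value. They report only what shows in the picture. A call takes as long as a camera call. They do not tell look-alikes from the thing itself.
- cut_out(name, picture): "region" (420x560 bool, what is visible of it) and "box" ([left, top, right, bottom] in pixels, round what is visible of it).
The state is a dict: "t": time; "joints": joint angles; "qvel": joint speeds; "tau": joint torques, N m; "eef_pos": TCP position; "tcp_rot": TCP orientation; "ft_force": force on the tool from outside, world axes, zero at the start; "moment": the same for the moment, N m; "opening": opening from 0.0 (shut) to 1.0 (fully open); "grip_force": force on a finger pad.
Only numpy, scipy, OpenCV 4.12 (cv2) and the standard library are available. Lean on these libraries where they do the work, as an engineer would, in place of code of your own. Each camera call takes 0.05 s, during which the arm holds its last target. There are 200 camera calls.

## Working session

There is one attempt and no reset: what is moved stays moved. The work goes in short steps, Python scripts to look and compute and a tool call to move; the robot and the scene stay as the last step left them, time stands still between calls to the robot, and variables do not carry over. Pictures are saved under pics/ and viewed, at most 10 in all, crops included, and the job is handed in when it is done.

Besides the shell and the picture viewer there is one more tool, called after "Emit:" as name([rows], argument=value, ...), one row to a line, values as JSON. jog_arm: Moves the arm, as the interface text tells. Its arguments: {"type":"object","properties":{"motion":{"type":"array"},"grip":{"type":"number"}},"required":["motion"]}

```bash
mkdir -p pics
cat > h.py <<'E'
import numpy as np, cv2
from cell import state, read_camera, job_done, cut_out
def K(c):
    f=210/np.tan(np.radians(c["vertical_fov"])/2); return f
def ray(c,u,v):
    f=K(c); d=np.array([(u-c["cx"])/f,(v-c["cy"])/f]); s=d.copy()
    for _ in range(20): s=d/(1+c["k1"]*(s@s))
    E=np.array(c["extrinsics"]); return E[:3,3],E[:3,:3]@np.array([s[0],-s[1],-1])
def onz(c,u,v,z):
    o,d=ray(c,u,v); return (o+d*(z-o[2])/d[2])[:2]
def proj(c,P):
    E=np.array(c["extrinsics"]); p=E[:3,:3].T@(np.array(P,float)-E[:3,3])
    s=np.array([p[0],-p[1]])/-p[2]; s=s*(1+c["k1"]*(s@s)); return s*K(c)+[c["cx"],c["cy"]]
E
python3 - <<'E'
from h import *
for n in("top","side"):
    c=read_camera(n); cv2.imwrite(f"pics/{n}0.png",c["img"]); print(n,K(c),c["k1"],np.round(c["extrinsics"],3).tolist())
    for k in("tester","base_disc","wide_disc","narrow_disc","blank","gauge","wrench","tape","brush"):
        for r in cut_out(k,c):
            b=np.array(r["box"]);m=r["region"];ys,xs=np.nonzero(m)
            print(k,round(r["p"],2),b.tolist(),np.round(onz(c,xs.mean(),ys.mean(),15)),c["img"][m].mean(0).round())
print(state())
E
```

```text
top 399.29602028391616 0.02450586458583363 [[0.0, 0.99, -0.142, 385.889], [-1.0, 0.002, 0.012, 20.831], [0.012, 0.142, 0.99, 1067.253], [0.0, 0.0, 0.0, 1.0]]
tester 0.91 [184.3, 154.3, 252.3, 274.7] [541. 166.] [134. 131. 130.]
base_disc 0.82 [260.6, 230.2, 290.2, 257.7] [466.  11.] [ 50.  52. 213.]
base_disc 0.76 [189.7, 227.5, 223.1, 255.3] [476. 186.] [161. 162. 163.]
base_disc 0.42 [308.7, 236.2, 330.8, 258.1] [ 457. -109.] [173. 175. 175.]
base_disc 0.15 [345.9, 122.0, 357.7, 193.5] [ 699. -199.] [152. 154. 154.]
wide_disc 0.97 [385.1, 273.0, 413.9, 300.7] [ 356. -310.] [ 31.  70. 145.]
wide_disc 0.74 [380.1, 227.1, 403.2, 253.6] [ 476. -299.] [142. 143. 144.]
narrow_disc 0.62 [307.9, 236.4, 333.0, 256.7] [ 458. -107.] [165. 167. 167.]
blank 0.74 [351.2, 202.5, 375.2, 225.2] [ 546. -217.] [156. 158. 159.]
blank 0.68 [181.8, 158.1, 252.8, 272.7] [542. 165.] [134. 131. 130.]
gauge 0.65 [418.5, 187.0, 448.4, 219.4] [ 583. -407.] [153. 175. 188.]
wrench 0.82 [344.9, 125.2, 357.0, 188.7] [ 698. -198.] [158. 160. 160.]
tape 0.87 [108.1, 192.0, 143.0, 224.8] [560. 407.] [ 79. 107. 132.
[... 1416 characters left out ...]
4.9] [457. -92.] [160. 160. 162.]
{'t': 1.0, 'joints': array([-1.25559533e+00,  4.90918828e-01,  1.55893177e+00, -1.37661067e-05,
        1.09168264e+00, -1.05565133e-01]), 'qvel': array([ 0.0004951 , -0.0031542 ,  0.00160154, -0.00040137,  0.00046078,
        0.00052664]), 'tau': array([ 2.42216134e-03, -6.12461543e+01, -2.58429354e+01,  6.91089244e-02,
        4.46192070e-02, -5.88856622e-06]), 'eef_pos': array([ 255.32702265, -570.47476874,  208.53828439]), 'tcp_rot': array([3.14153485e+00, 1.84091959e-05, 4.20772477e-01]), 'ft_force': array([ 0.4832876 ,  0.5264598 , -0.26399507]), 'moment': array([ 0.00922542, -0.02309537,  0.01685617]), 'grip_force': 0.0, 'opening': 1.0029280269914553}
```

View pics/top0.png

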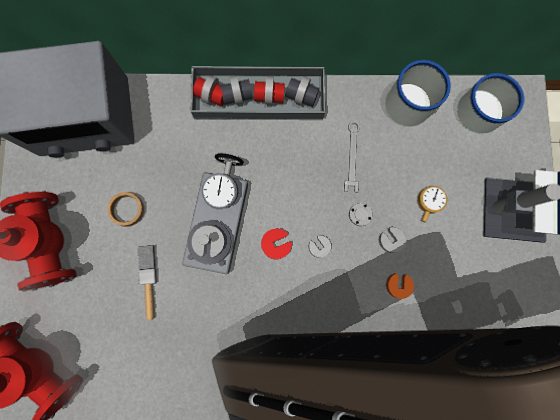

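View pics/side0.png

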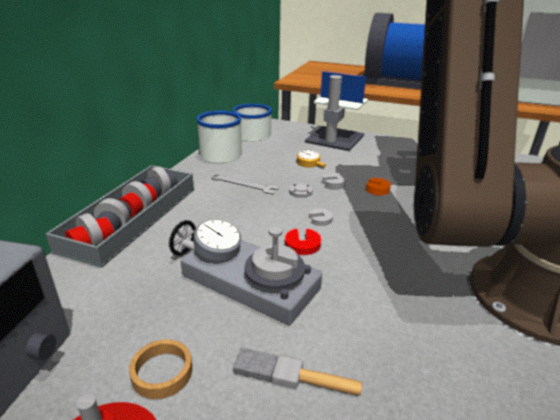

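The wide_disc candidates in the top view are the grey slotted disc at (391,240) and an orange one at (400,286), which is a look-alike. Narrow_disc is grey at (319,246). The base_disc candidates are the grey disc on the tester at (208,242) and a red one at (277,243), also a look-alike. The blank at (361,214) has no slot. I choose the grey ones and fit their poses next, checking them in one crop.

```bash
cat >> h.py <<'E'
from scipy.optimize import minimize
def outline(r):
    a0=np.arcsin(12/r); a=np.linspace(a0,2*np.pi-a0,80)
    p=[(r*np.cos(t),r*np.sin(t)) for t in a]
    return np.array(p+[(r-6,-8),(-8,-8),(-8,8),(r-6,8)])
def pose_pts(q,r,z):
    o=outline(r);c,s=np.cos(q[2]),np.sin(q[2])
    return np.c_[o@np.array([[c,s],[-s,c]])+q[:2],np.full(len(o),z)]
def fit(c,q0,r,z0,h,ycands=None,pad=12,S=8,clip=None):
    """colour-region fit: top face vs rest, centre+yaw"""
    g=cv2.cvtColor(c["img"],cv2.COLOR_BGR2GRAY).astype(float)
    u,v=proj(c,[q0[0],q0[1],z0+h]); w=int(r*K(c)/np.linalg.norm(np.array(c["extrinsics"])[:3,3]-[q0[0],q0[1],z0])+pad)
    x0,y0=int(u)-w,int(v)-w; G=g[y0:y0+2*w,x0:x0+2*w]
    def cost(q):
        T=(np.array([proj(c,p) for p in pose_pts(q,r,z0+h)])-[x0,y0]+.5)*S
        m=np.zeros((2*w*S,2*w*S),np.uint8)
        cv2.fillPoly(m,[np.round(T).astype(np.int32)],255)
        m=cv2.resize(m,(2*w,2*w),interpolation=cv2.INTER_AREA)/255.
        d=cv2.dilate((m>0).astype(np.uint8),np.ones((5,5)))
        o=np.zeros((2*w*S,2*w*S),np.uint8);cv2.fillPoly(o,[cv2.convexHull(np.round(T).astype(np.int32))],1)
        W=cv2.dilate(cv2.resize(o,(2*w,2*w),interpolation=cv2.INTER_AREA),np.ones((5,5)))>0
        if clip: W=cv2.resize(o,(2*w,2*w),interpolation=cv2.INTER_AREA)>0
        a=m[W];b=G[W]
        return -np.corrcoef(a,b)[0,1]
    best=None
    for y in (ycands if ycands is not None else np.arange(0,6.28,.35)):
        res=minimize(cost,[q0[0],q0[1],y],method="Nelder-Mead",options=dict(initial_simplex=[[q0[0],q0[1],y],[q0[0]+4,q0[1],y],[q0[0],q0[1]+4,y],[q0[0],q0[1],y+.3]],maxiter=90))
        if best is None or res.fun<best.fun: best=res
    return best.x,-best.fun
E
cat > m.py <<'E'
from h import *
c=read_camera("top"); s=read_camera("side")
big=cv2.resize(c["img"],None,fx=4,fy=4,interpolation=cv2.INTER_CUBIC)
def draw(q,r,z):
    T=np.array([proj(c,p) for p in pose_pts(q,r,z)])+.5
    cv2.polylines(big,[np.round(T*4).astype(np.int32)],True,(0,255,0),1)
for n,q,r,z,h in(("wide",(474,-298),33,0,20),("narrow",(458,-108),29,0,14),("base",(470,178),40,65,18)):
    a,f=fit(c,q,r,z,h); print(n,"top",a.round(2),round(f,3)); draw(a,r,z+h)
    b,f=fit(s,a[:2],r,z,h,[a[2]-.3,a[2],a[2]+.3]); print(n,"side",b.round(2),round(f,3))
    if n=="base":
        for hh in(65,):
            P=[proj(c,[a[0]+55*np.cos(t),a[1]+55*np.sin(t),65]) for t in np.linspace(0,6.28,60)]
            cv2.polylines(big,[np.round((np.array(P)+.5)*4).astype(np.int32)],True,(255,0,255),1)
cr=np.hstack([big[4*190:4*290,4*165:4*260],big[4*190:4*290,4*300:4*405]]); print(cr.shape)
cv2.imwrite("pics/crop1.png",cr)
E
python3 m.py
```

```text
wide top [ 480.1  -299.28    0.58] 0.595
wide side [ 481.82 -296.39    0.68] 0.654
narrow top [ 460.55 -106.84    6.89] 0.648
narrow side [ 460.43 -107.2     7.01] 0.706
base top [468.18 179.25   3.07] 0.821
base side [467.   180.04   3.09] 0.715
(400, 800, 3)
```

View pics/crop1.png

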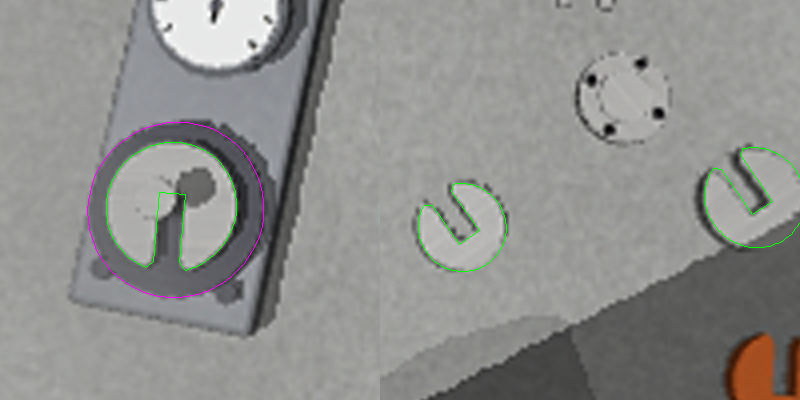

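The crop confirms the fits. The wide disc is at about (481,-298) with yaw 0.62, the narrow one at (460.5,-107) with yaw 0.66, and the base disc at (468,180) with its slot along world -x. All three are grey. I'm moving above the wide disc.

```bash
cat > g.py <<'E'
import sys; from h import *
s=state(); x,y,z,yaw=map(float,sys.argv[1:5]); p=s["eef_pos"]; w=s["tcp_rot"][2]
d=np.array([x,y])-p[:2]; c,n=np.cos(w),np.sin(w)
t=(yaw-w+np.pi)%(2*np.pi)-np.pi
print("shift",round(c*d[0]+n*d[1],1),round(n*d[0]-c*d[1],1),round(p[2]-z,1),"turn",round(-t,3),"| at",p.round(1),s["tcp_rot"].round(3),"t",round(s["t"],2),"open",round(s["opening"],3),"gf",round(s["grip_force"],1),"F",s["ft_force"].round(1))
E
python3 g.py 481 -298 110 0.62
```

```text
shift 317.3 -156.5 98.6 turn -0.199 | at [ 255.4 -570.5  208.6] [3.141 0.    0.421] t 1.1 open 0.996 gf 0.0 F [ 0.   0.8 -0.3]
```

Emit:
jog_arm([
  [[45,-22,10],-0.05],
  [[88,-43,22],-0.1],
  [[130,-64,35],-0.15],
  [[172,-85,48],-0.2],
  [[172,-85,48],-0.2],
], grip=0)

```text
t: 1.6
eef_pos: [379.8, -418.3, 159.3]
tcp_rot: [-3.139, -0.001, 0.627]
ft_force: [0.0, 0.4, 0.2]
opening: 0.999
grip_force: 0.0
```

```bash
python3 g.py 481 -298 100 0.62
```

```text
shift 152.5 -38.0 59.3 turn 0.007 | at [ 379.8 -418.3  159.3] [-3.139e+00 -1.000e-03  6.270e-01] t 1.6 open 0.999 gf 0.0 F [0.  0.4 0.2]
```

Emit:
jog_arm([
  [[42,-10,12],0],
  [[84,-20,24],0],
  [[125,-30,40],0],
  [[152,-38,59],0],
  [[152,-38,59],0],
])

```text
t: 2.1
eef_pos: [479.9, -300.9, 99.7]
tcp_rot: [-3.139, 0.001, 0.624]
ft_force: [-0.6, -0.8, -0.7]
opening: 1.002
grip_force: 0.0
```

```bash
python3 g.py 481 -298 29 0.62
python3 - <<'E'
from h import *
for n in("top","side"):
    c=read_camera(n); cv2.imwrite(f"pics/{n}1.png",c["img"])
    a=proj(c,[481,-298,20]); x,y=int(a[0])-50,int(a[1])-50
    b=cv2.resize(c["img"][y:y+100,x:x+100],None,fx=4,fy=4,interpolation=cv2.INTER_CUBIC); cv2.imwrite(f"pics/c1{n}.png",b)
a=cv2.imread("pics/c1top.png");b=cv2.imread("pics/c1side.png");cv2.imwrite("pics/c1.png",np.hstack([a,b]))
E
```

```text
shift 2.5 -1.7 70.7 turn 0.004 | at [ 479.9 -300.9   99.7] [-3.139e+00  1.000e-03  6.240e-01] t 2.1 open 1.002 gf 0.0 F [-0.6 -0.8 -0.7]
```

View pics/c1.png

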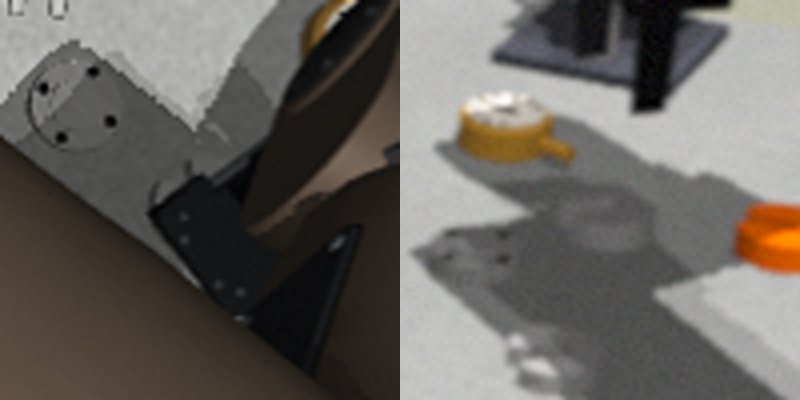

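The top view is blocked by the arm. The side view shows the wide disc in shadow at the crop centre with the fingers above it, so I'm descending. The clearance is 14 mm per side.

Emit:
jog_arm([
  [[2.5,-1.5,25],0],
  [[2.5,-1.5,50],0],
  [[2.5,-1.5,65],0],
  [[2.5,-1.5,71],0],
  [[2.5,-1.5,71],0],
])

```text
t: 2.7
eef_pos: [479.8, -301.7, 30.6]
tcp_rot: [-3.142, 0.0, 0.619]
ft_force: [-0.5, -0.5, 0.0]
opening: 1.0
grip_force: 0.0
```

Emit:
jog_arm([
  [[0,0,0],0],
  [[0,0,0],0],
  [[0,0,0],0],
  [[0,0,0],0],
  [[0,0,0],0],
], grip=1)

```text
t: 3.2
eef_pos: [480.4, -300.7, 30.8]
tcp_rot: [3.141, -0.0, 0.621]
ft_force: [0.4, 0.0, 0.1]
opening: 0.637
grip_force: 0.0
```

Emit:
jog_arm([
  [[0,0,0],0],
  [[0,0,0],0],
  [[0,0,0],0],
])

```text
t: 3.5
eef_pos: [480.3, -300.6, 30.5]
tcp_rot: [3.142, 0.0, 0.621]
ft_force: [0.9, 0.3, -0.1]
opening: 0.383
grip_force: 0.0
```

Emit:
jog_arm([
  [[0,0,0],0],
  [[0,0,0],0],
  [[0,0,0],0],
])

```text
t: 3.8
eef_pos: [480.3, -300.6, 30.5]
tcp_rot: [3.142, 0.0, 0.621]
ft_force: [0.0, -0.1, 0.2]
opening: 0.129
grip_force: 0.0
```

Run:
```python
from h import *
c=read_camera("side")
a=proj(c,[481,-298,20]); x,y=int(a[0])-70,int(a[1])-70
b=cv2.resize(c["img"][y:y+120,x:x+140],None,fx=5,fy=5,interpolation=cv2.INTER_CUBIC)
q=((np.array([proj(c,p) for p in pose_pts([481,-298,.62],33,20)])-[x,y]+.5)*5).astype(np.int32); cv2.polylines(b,[q],True,(0,255,0),1)
b=cv2.convertScaleAbs(b,alpha=1.4,beta=20)
cv2.imwrite("pics/c2.png",b)
```

```text
(no output)
```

View pics/c2.png

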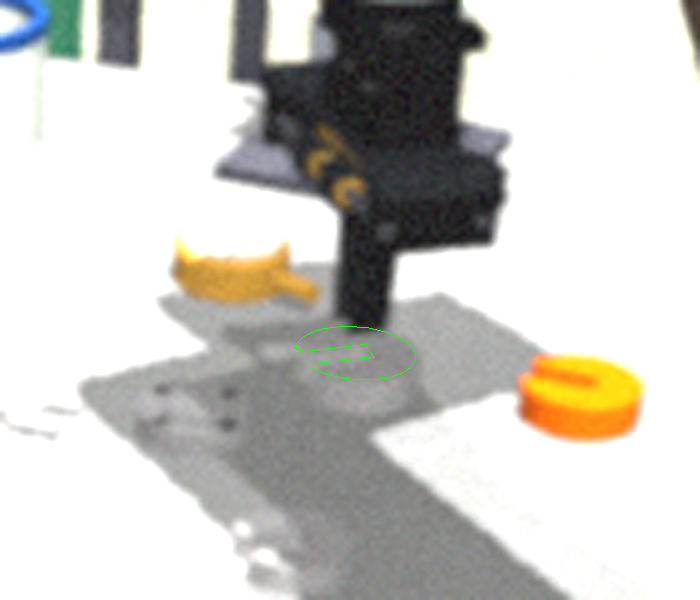

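Run:
```python
from h import *
c=read_camera("side"); E=np.array(c["extrinsics"])
a=proj(c,[481,-298,20]); x,y=int(a[0])-70,int(a[1])-70
for P in([480,-300.6,5.6],[480,-300.6,20],[480,-300.6,35],[480,-300.6,83.5],[480,-340,5.6],[510,-310,5.6]): print(P,((proj(c,P)-[x,y]+.5)*5).round())
g=cut_out("gauge",c)
c=read_camera("top")
print(state()["eef_pos"],state()["joints"].round(4))
# base axis point on bench for check
print("top proj tcp body", proj(c,[480,-300,84]))
cv2.imwrite("pics/t2.png",cv2.convertScaleAbs(cv2.resize(c["img"][170:310,300:480],None,fx=4,fy=4),alpha=1.6,beta=20))
```

```text
[480, -300.6, 5.6] [357. 374.]
[480, -300.6, 20] [359. 351.]
[480, -300.6, 35] [361. 326.]
[480, -300.6, 83.5] [368. 245.]
[480, -340, 5.6] [374. 345.]
[510, -310, 5.6] [309. 358.]
[ 480.27175819 -300.63837338   30.53124034] [-6.7580e-01  6.4690e-01  1.8597e+00 -1.0000e-04  6.3500e-01  2.7420e-01]
top proj tcp body [401.27104661 236.48543156]
```

View pics/t2.png

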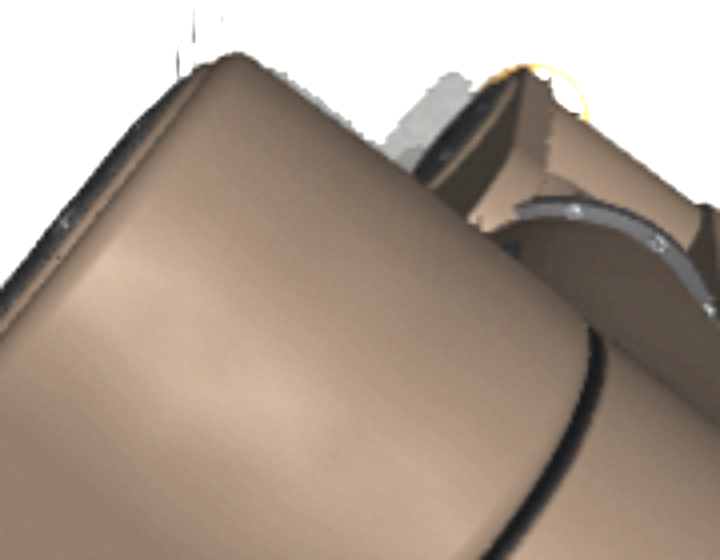

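The fingers closed on nothing, and in the side view the tip ends at about (365,325), which would be z≈35 rather than 5. I'll reopen and measure the tips numerically.

Emit:
jog_arm([
  [[0,0,0],0],
  [[0,0,0],0],
  [[0,0,0],0],
  [[0,0,0],0],
  [[0,0,0],0],
], grip=0)

```text
t: 4.5
eef_pos: [480.3, -300.6, 30.5]
tcp_rot: [3.142, 0.0, 0.621]
ft_force: [-0.2, 0.2, 0.5]
opening: 0.375
grip_force: 0.0
```

Emit:
jog_arm([
  [[0,0,0],0],
  [[0,0,0],0],
  [[0,0,0],0],
  [[0,0,0],0],
  [[0,0,0],0],
])

```text
t: 5.0
eef_pos: [480.3, -300.7, 30.5]
tcp_rot: [3.142, 0.0, 0.621]
ft_force: [-0.1, 0.4, -0.2]
opening: 0.793
grip_force: 0.0
```

```bash
cat > v.py <<'E'
from h import *
s=state();p=s["eef_pos"];w=s["tcp_rot"][2];print(p.round(1),s["opening"],s["grip_force"])
c=read_camera("side")
a=proj(c,p-[0,0,20]); x,y=int(a[0])-70,int(a[1])-70
b=cv2.convertScaleAbs(cv2.resize(c["img"][y:y+120,x:x+140],None,fx=5,fy=5,interpolation=cv2.INTER_CUBIC),alpha=1.4,beta=20)
X=np.array([np.cos(w),np.sin(w),0]);Y=np.array([np.sin(w),-np.cos(w),0])
for sg in(1,-1):   # expected pad-tip boxes of the open fingers
  for dz in (-25,53):
    q=[((proj(c,p+sg*Y*(k+95*s["opening"]/2)+X*e+[0,0,dz])-[x,y]+.5)*5).astype(np.int32) for k,e in((0,-10),(0,10),(12,10),(12,-10))]
    cv2.polylines(b,[np.array(q)],True,(0,255,0) if sg>0 else (0,0,255),1)
import sys
cv2.imwrite(sys.argv[1],b)
E
python3 v.py pics/c3.png
```

```text
[ 480.3 -300.7   30.5] 0.792823793284018 0.0
```

View pics/c3.png

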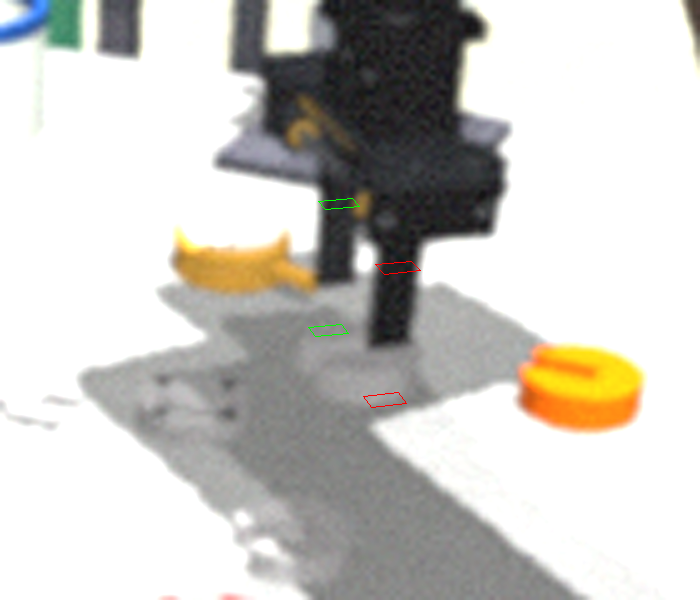

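In the side view both fingertips sit about 50–55 px above their expected boxes, at (392,345) and (338,280), with almost no sideways offset. So the tips are about 32 mm higher than the state implies. I'm opening fully and going down carefully while watching the force.

Emit:
jog_arm([
  [[1,-2,0],0],
  [[1,-2,5],0],
  [[1,-2,10],0],
  [[1,-2,15],0],
  [[1,-2,18],0],
], grip=0)

```text
t: 5.55
eef_pos: [479.8, -298.3, 11.8]
tcp_rot: [-3.141, 0.0, 0.621]
ft_force: [0.5, 0.1, -0.5]
opening: 0.999
grip_force: 0.0
```

```bash
python3 v.py pics/c4.png
python3 - <<'E'
from h import *
b=cv2.imread("pics/c4.png").max(2)
for x in range(300,460,8):
    col=np.nonzero(b[150:450,x]<95)[0]; print(x,col.max()+150 if len(col) else None,end=' ; ')
E
```

```text
[ 479.8 -298.3   11.8] 0.9994709578888906 0.0
300 None ; 308 271 ; 316 274 ; 324 273 ; 332 272 ; 340 270 ; 348 227 ; 356 226 ; 364 241 ; 372 245 ; 380 352 ; 388 351 ; 396 351 ; 404 350 ; 412 348 ; 420 286 ; 428 242 ; 436 237 ; 444 235 ; 452 234 ;
```

Emit:
jog_arm([
  [[0,0,4],0],
  [[0,0,8],0],
  [[0,0,10],0],
  [[0,0,12],0],
  [[0,0,12],0],
])

```text
t: 6.1
eef_pos: [479.9, -298.4, 0.3]
tcp_rot: [-3.141, 0.0, 0.621]
ft_force: [-0.2, 0.3, 0.2]
opening: 1.0
grip_force: 0.0
```

Emit:
jog_arm([
  [[0,0,1],0],
  [[0,0,2],0],
  [[0,0,2],0],
])

```text
t: 6.4
eef_pos: [479.9, -298.5, -1.5]
tcp_rot: [3.142, 0.0, 0.621]
ft_force: [-0.2, 0.6, -0.1]
opening: 0.999
grip_force: 0.0
```

Emit:
jog_arm([
  [[0,0,1],0],
  [[0,0,2],0],
  [[0,0,2],0],
])

```text
t: 6.7
eef_pos: [479.9, -298.4, -3.6]
tcp_rot: [-3.141, 0.0, 0.621]
ft_force: [0.4, 0.6, -0.3]
opening: 0.995
grip_force: 0.0
```

Emit:
jog_arm([
  [[0,0,1],0],
  [[0,0,2],0],
  [[0,0,2],0],
])

```text
t: 7.0
eef_pos: [479.9, -298.4, -5.6]
tcp_rot: [-3.142, 0.0, 0.621]
ft_force: [-0.6, 0.3, -1.0]
opening: 1.002
grip_force: 0.0
```

Emit:
jog_arm([
  [[0,0,1],0],
  [[0,0,1],0],
])

```text
t: 7.2
eef_pos: [480.0, -298.4, -5.8]
tcp_rot: [3.141, -0.0, 0.621]
ft_force: [-1.8, 1.2, 8.2]
opening: 1.0
grip_force: 4.6
```

Emit:
jog_arm([
  [[0,0,1],0],
  [[0,0,1],0],
])

```text
t: 7.4
eef_pos: [480.0, -298.5, -5.9]
tcp_rot: [3.141, -0.0, 0.621]
ft_force: [-3.8, 3.7, 22.6]
opening: 0.998
grip_force: 10.9
```

Bench contact came at TCP z = -5.7, so tip z = TCP z + 5.7. I'm backing off to about 4 mm and gripping.

Emit:
jog_arm([
  [[0,0,-3],0],
  [[0,0,-6],0],
  [[0,0,-6],0],
  [[0,0,-6],0],
])

```text
t: 7.8
eef_pos: [479.9, -298.4, -1.6]
tcp_rot: [-3.142, 0.0, 0.621]
ft_force: [-0.3, -0.7, 0.4]
opening: 0.999
grip_force: 0.0
```

Emit:
jog_arm([
  [[0,0,-6],0],
  [[0,0,0],0],
  [[0,0,0],0],
  [[0,0,0],0],
  [[0,0,0],0],
], grip=1)

```text
t: 8.3
eef_pos: [479.7, -298.2, -1.8]
tcp_rot: [-3.141, 0.0, 0.621]
ft_force: [-0.4, -0.1, -3.4]
opening: 0.686
grip_force: 30.0
```

Emit:
jog_arm([
  [[0,0,0],0],
  [[0,0,0],0],
])

```text
t: 8.5
eef_pos: [479.9, -298.4, -1.7]
tcp_rot: [-3.141, 0.0, 0.621]
ft_force: [-0.3, -0.2, -4.1]
opening: 0.691
grip_force: 30.0
```

Emit:
jog_arm([
  [[0,0,-15],0],
  [[0,0,-40],0],
  [[0,0,-75],0],
  [[0,0,-102],0],
  [[0,0,-102],0],
])

```text
t: 9.0
eef_pos: [481.1, -299.4, 103.7]
tcp_rot: [3.136, -0.002, 0.621]
ft_force: [0.3, -0.2, -4.6]
opening: 0.688
grip_force: 30.0
```

```bash
python3 g.py 388 180 100 -0.06; python3 v.py pics/c5.png
```

```text
shift 203.1 -444.1 3.7 turn 0.681 | at [ 481.1 -299.4  103.7] [ 3.136e+00 -2.000e-03  6.210e-01] t 9.0 open 0.688 gf 30.0 F [ 0.3 -0.2 -4.6]
[ 481.1 -299.4  103.7] 0.6879809894328685 29.99882506672293
```

View pics/c5.png

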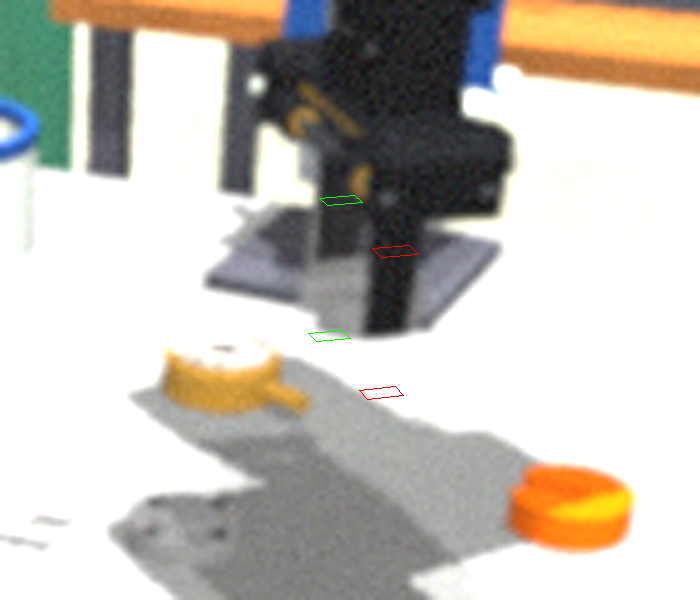

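Emit:
jog_arm([
  [[15,-33,0],0.08],
  [[35,-76,0],0.18],
  [[55,-120,1],0.28],
  [[75,-163,1],0.38],
  [[94,-205,1],0.48],
])

```text
t: 9.55
eef_pos: [435.7, -75.2, 98.1]
tcp_rot: [-3.141, 0.002, 0.136]
ft_force: [1.1, 0.2, -4.2]
opening: 0.691
grip_force: 30.0
```

```bash
python3 g.py 390 180 100 -0.06
```

```text
shift -10.7 -259.0 -1.9 turn 0.196 | at [435.7 -75.2  98.1] [-3.141e+00  2.000e-03  1.360e-01] t 9.55 open 0.691 gf 30.0 F [ 1.1  0.2 -4.2]
```

Emit:
jog_arm([
  [[-2,-45,0],0.08],
  [[-4,-90,-1],0.16],
  [[-6,-135,-2],0.2],
  [[-8,-180,-2],0.2],
  [[-10,-222,-2],0.2],
])

```text
t: 10.05
eef_pos: [394.8, 143.0, 100.3]
tcp_rot: [3.141, 0.002, -0.059]
ft_force: [0.2, -0.6, -4.1]
opening: 0.685
grip_force: 30.0
```

```bash
python3 g.py 390 180 100 -0.06
```

```text
shift -7.0 -36.6 0.3 turn 0.001 | at [394.8 143.  100.3] [ 3.141e+00  2.000e-03 -5.900e-02] t 10.05 open 0.685 gf 30.0 F [ 0.2 -0.6 -4.1]
```

Emit:
jog_arm([
  [[-4,-20,0],0],
  [[-7,-36.5,0],0],
  [[-7,-36.5,0],0],
  [[-7,-36.5,0],0],
])

```text
t: 10.45
eef_pos: [390.7, 178.0, 100.5]
tcp_rot: [3.141, 0.002, -0.058]
ft_force: [0.4, 0.3, -4.3]
opening: 0.688
grip_force: 30.0
```

```bash
cat > w.py <<'E'
import sys; from h import *
s=state();p=s["eef_pos"];w=s["tcp_rot"][2];print(p.round(1),w.round(3),s["opening"])
S=np.array([467.7,179.7])
r,zt=float(sys.argv[2]),float(sys.argv[3])  # held disc radius, top height above TCP
out=[]
for n in("side","top"):
    c=read_camera(n); cv2.imwrite(f"pics/raw_{n}.png",c["img"]); x,y=(proj(c,[440,180,100])-[40 if n=="side" else 32,36]).astype(int)
    W=80 if n=="side" else 64
    k=6
    b=cv2.resize(c["img"][y:y+84,x:x+W],None,fx=k,fy=k,interpolation=cv2.INTER_CUBIC)
    def pl(P,col): cv2.polylines(b,[np.round((np.array([proj(c,q) for q in P])-[x,y]+.5)*k).astype(np.int32)],True,col,1)
    t=np.linspace(0,6.28,40)
    C=lambda R,z:np.c_[S[0]+R*np.cos(t),S[1]+R*np.sin(t),0*t+z]
    pl(C(55,65),(255,0,255)); pl(C(12,142),(0,255,255)); pl(C(5,83),(0,255,255)); 
    pl(pose_pts([p[0],p[1],w],r,p[2]+zt),(0,255,0))
    out.append(b)
cv2.imwrite(sys.argv[1],np.hstack(out)[:600,:800]); print(np.hstack(out).shape)
E
python3 w.py pics/w1.png 33 21.6
```

```text
[390.7 178.  100.5] -0.058 0.6880573411379527
(504, 864, 3)
```

View pics/w1.png

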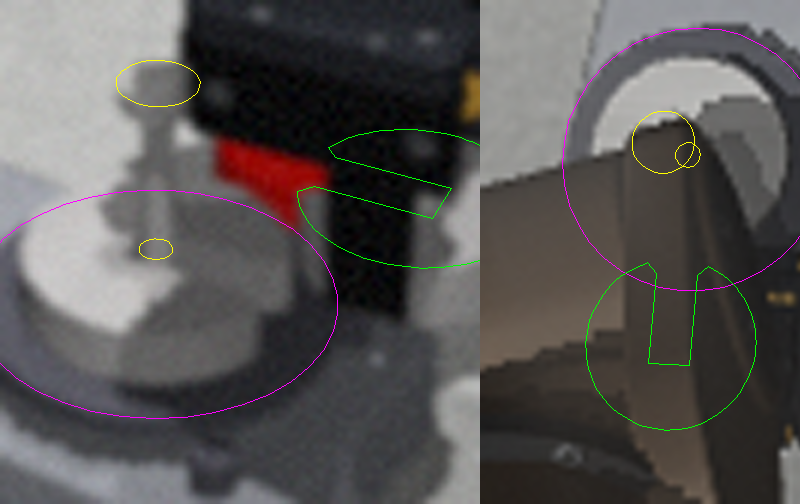

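Run:
```python
from h import *
c=read_camera("side"); p=state()["eef_pos"]; x,y=(proj(c,[440,180,100])-[40,36]).astype(int)
f=lambda P:((proj(c,P)-[x,y]+.5)).round(1)
for e in(-10,10):
  for d in(33,45): print("near tip",e,d,f(p+[e,d,5.7]))
for z in(1.7,21.7):
  for a in(0,90,180,270): print("rim",z,a,f(p+[33*np.cos(np.radians(a)),33*np.sin(np.radians(a)),z]))
g=c["img"][y:y+84,x:x+100]; print("   ",list(range(44,96,2)))
for v in range(14,66,2): print(v," ".join("%3d%s"%(g[v,u].mean(),'r' if int(g[v,u,2])-int(g[v,u,0])>60 else ' ') for u in range(44,96,2)))
for k in("wide_disc",):
  for q in cut_out(k,c): b=np.array(q["box"])-[x,y,x,y]; print(q["p"],b)
```

```text
near tip -10 33 [68.4 52.3]
near tip -10 45 [66.3 56.7]
near tip 10 33 [56.8 49.5]
near tip 10 45 [54.5 53.7]
rim 1.7 0 [49.8 37.2]
rim 1.7 90 [62.4 52.8]
rim 1.7 180 [87. 46.]
rim 1.7 270 [73.5 31.1]
rim 21.7 0 [50.3 27.8]
rim 21.7 90 [63.1 43.1]
rim 21.7 180 [88.  36.4]
rim 21.7 270 [74.2 21.8]
    [44, 46, 48, 50, 52, 54, 56, 58, 60, 62, 64, 66, 68, 70, 72, 74, 76, 78, 80, 82, 84, 86, 88, 90, 92, 94]
14  14    5    9   15    9   10    9   15   15   13    6   22   23   24   28   24   28   86r  77r  25   52   99  108  104  106  104 
16  11    9    9   11   13   16   11   18    7   12    5   11   17   21   13   14   27   96r  70r  31   87  107  108  108  104  109 
18  15    9    9   10    6   17   15    9   18    8   18   11   13    5    8   10   32   88r  46   40  103  104  105  109  108  107 
20  17   11   12    3   11   12   11    9    5    2   10   14   10   16    8    9   19   36   22   52  101  106  104  106  107  107 
22   7    0   12   10    5    5    6   12   12    4    9   18   41   47   26   10   30   38   24   57  101  105  104  109  105  108 
24  34r  18   12   11   10  
[... 2122 characters left out ...]
  40   38   42   41   47   63   63   66   63   64   79  102  108  102  104  106  106  106  103  104  103  104 
58  44   33   36   37   39   46   58   52   61   63   65   64   68   73   71  101  101  102  102  106  105  105  103  107  105  104 
60  36   38   34   36   39   46   63   63   69   67   63   69   72   66   83   99  101  105  101  102  104   98   98  100  106  106 
62  36   36   46   41   44   63   70   71   67   60   65   64   70   64   74  102  116  131  152  162  110   99  107  102  103  103 
64  39   38   38   46   64   71   64   68   65   68   69   71   67   61   84  141  172  183  179  165  107  100  102  106  102  104 
0.94 [116.5 -38.9 141.7 -19.2]
0.81 [50.6 22.4 89.3 55.8]
```

The network's box for the held disc, [50.6,22.4,89.3,55.8], matches the model projection within about 1 px, so the TCP xy is right. The stem overlay also fits at (467.7,179.7). I'm sliding in under the cap.

Emit:
jog_arm([
  [[10,-3,9],0],
  [[25,-3.5,9],0],
  [[35,-4,9],0],
  [[45,-4.5,9],0],
  [[45,-4.5,9],0],
])

```text
t: 11.15
eef_pos: [437.9, 180.0, 92.3]
tcp_rot: [-3.141, -0.001, -0.06]
ft_force: [-0.4, -0.9, -3.3]
opening: 0.686
grip_force: 30.0
```

Emit:
jog_arm([
  [[8,-0.5,0],0],
  [[15,-0.9,0],0],
  [[22,-1.3,0],0],
  [[28,-1.7,0],0],
  [[28,-1.7,0],0],
])

```text
t: 11.65
eef_pos: [465.4, 180.1, 92.5]
tcp_rot: [-3.142, -0.001, -0.059]
ft_force: [-0.3, 0.4, -4.1]
opening: 0.689
grip_force: 30.0
```

```bash
python3 g.py 468.5 179.7 91 -0.06
```

```text
shift 3.1 0.2 1.5 turn 0.001 | at [465.4 180.1  92.5] [-3.142e+00 -1.000e-03 -5.900e-02] t 11.65 open 0.689 gf 30.0 F [-0.3  0.4 -4.1]
```

Emit:
jog_arm([
  [[1.5,0,0],0],
  [[3,0,0],0],
  [[3,0,0],0],
])

```text
t: 11.95
eef_pos: [467.5, 180.0, 92.5]
tcp_rot: [3.141, -0.0, -0.059]
ft_force: [-0.2, -0.4, -3.9]
opening: 0.693
grip_force: 30.0
```

Emit:
jog_arm([
  [[1.5,0,0],0],
  [[1.5,0,0],0],
])

```text
t: 12.15
eef_pos: [469.1, 179.8, 92.5]
tcp_rot: [3.142, -0.0, -0.059]
ft_force: [0.3, -1.2, -3.3]
opening: 0.689
grip_force: 30.0
```

Emit:
jog_arm([
  [[1,0,0],0],
  [[1,0,0],0],
])

```text
t: 12.35
eef_pos: [470.1, 179.8, 92.5]
tcp_rot: [3.142, -0.0, -0.059]
ft_force: [-0.3, -0.1, -4.2]
opening: 0.687
grip_force: 30.0
```

Emit:
jog_arm([
  [[1,0,0],0],
  [[1.5,0,0],0],
  [[1.5,0,0],0],
])

```text
t: 12.65
eef_pos: [471.2, 179.7, 92.5]
tcp_rot: [3.141, 0.001, -0.059]
ft_force: [-2.3, 0.6, -2.8]
opening: 0.69
grip_force: 30.0
```

Emit:
jog_arm([
  [[1,0,0],0],
  [[1,0,0],0],
])

```text
t: 12.85
eef_pos: [471.3, 179.7, 92.3]
tcp_rot: [3.141, 0.003, -0.059]
ft_force: [-6.4, 2.3, -0.2]
opening: 0.689
grip_force: 30.0
```

Emit:
jog_arm([
  [[1,0,0],0],
  [[1,0,0],0],
])

```text
t: 13.05
eef_pos: [471.3, 179.6, 92.3]
tcp_rot: [3.141, 0.005, -0.059]
ft_force: [-10.6, 3.2, 1.9]
opening: 0.687
grip_force: 30.0
```

Stem contact came at TCP x = 471.2, so centred is x≈468.2. I'm backing off and lowering.

Emit:
jog_arm([
  [[-5,0,0],0],
  [[-5,0,3],0],
  [[-5,0,6],0],
  [[-5,0,8],0],
  [[-5,0,8],0],
])

```text
t: 13.55
eef_pos: [468.6, 179.8, 84.1]
tcp_rot: [3.141, 0.0, -0.059]
ft_force: [1.3, 0.7, -3.5]
opening: 0.687
grip_force: 30.0
```

Emit:
jog_arm([
  [[0,0,1],0],
  [[0,0,2],0],
  [[0,0,2],0],
])

```text
t: 13.85
eef_pos: [468.5, 179.8, 82.4]
tcp_rot: [3.142, 0.0, -0.059]
ft_force: [0.2, 0.4, -4.2]
opening: 0.688
grip_force: 30.0
```

Emit:
jog_arm([
  [[0,0,1],0],
  [[0,0,1],0],
])

```text
t: 14.05
eef_pos: [468.5, 179.8, 81.4]
tcp_rot: [3.142, 0.0, -0.059]
ft_force: [-0.8, 0.2, -4.0]
opening: 0.691
grip_force: 30.0
```

Emit:
jog_arm([
  [[0,0,1],0],
  [[0,0,1],0],
])

```text
t: 14.25
eef_pos: [468.6, 179.9, 81.1]
tcp_rot: [-3.142, -0.001, -0.059]
ft_force: [-2.3, -0.9, 5.9]
opening: 0.688
grip_force: 30.0
```

Emit:
jog_arm([
  [[0,0,0.7],0],
  [[0,0,0.7],0],
])

```text
t: 14.45
eef_pos: [468.6, 179.9, 81.1]
tcp_rot: [-3.141, -0.001, -0.059]
ft_force: [-5.6, -2.6, 15.6]
opening: 0.69
grip_force: 30.0
```

Seated on the base disc at TCP z = 81.1. Relaxing, then opening.

Emit:
jog_arm([
  [[0,0,-1.3],0],
  [[0,0,-1.3],0],
])

```text
t: 14.65
eef_pos: [468.6, 179.9, 81.3]
tcp_rot: [-3.142, -0.001, -0.059]
ft_force: [0.8, 1.2, -5.2]
opening: 0.687
grip_force: 30.0
```

Emit:
jog_arm([
  [[0,0,0],0],
  [[0,0,0],0],
  [[0,0,0],0],
  [[0,0,0],0],
  [[0,0,0],0],
], grip=0)

```text
t: 15.15
eef_pos: [468.6, 179.9, 81.1]
tcp_rot: [3.142, -0.0, -0.059]
ft_force: [0.1, 0.4, 0.5]
opening: 0.988
grip_force: 0.0
```

Emit:
jog_arm([
  [[0,0,-20],0],
  [[0,0,-50],0],
  [[0,0,-85],0],
  [[0,0,-90],0],
  [[0,0,-90],0],
])

```text
t: 15.65
eef_pos: [468.8, 180.0, 171.9]
tcp_rot: [-3.141, -0.002, -0.059]
ft_force: [-0.2, 0.8, -0.5]
opening: 1.0
grip_force: 0.0
```

```bash
python3 g.py 460.5 -107 100 0.66
python3 - <<'E'
from h import *
c=read_camera("side")
for n in("wide_disc","base_disc"):
    for q in cut_out(n,c): print(n,q["p"],q["box"])
P=lambda r,z:np.array([proj(c,[467.7+r*np.cos(t),179.7+r*np.sin(t),z]) for t in np.linspace(0,6.28,60)])
A=np.r_[P(33,83),P(33,103)];print("expected box",A.min(0),A.max(0))
a,f=fit(c,(467.7,179.7),33,83,20,[-.3,0,.3]); print(a,f)
c=read_camera("top")
a,f=fit(c,(460.5,-107),29,0,14,[.4,.7,1.]); print("narrow",a,f)
E
```

```text
shift 8.7 286.9 71.9 turn -0.719 | at [468.8 180.  171.9] [-3.141e+00 -2.000e-03 -5.900e-02] t 15.65 open 1.0 gf 0.0 F [-0.2  0.8 -0.5]
wide_disc 0.91 [257.8, 237.6, 291.5, 271.7]
wide_disc 0.75 [298.1, 155.0, 324.7, 168.2]
wide_disc 0.65 [363.7, 179.2, 390.5, 195.4]
base_disc 0.86 [248.6, 252.3, 296.3, 283.1]
base_disc 0.81 [285.8, 226.7, 320.1, 254.5]
base_disc 0.73 [308.8, 209.4, 330.7, 225.4]
expected box [255.72200654 237.16898609] [293.27349749 268.58244331]
[466.26759156 179.67406257   0.5626404 ] 0.5495598091120676
narrow [ 461.04657625 -106.07968781    2.12817849] 0.4894314475518253
```

The wide disc's box matches the expected seat. Moving to the narrow disc.

Emit:
jog_arm([
  [[1,45,0],-0.14],
  [[3,90,0],-0.28],
  [[4,135,0],-0.42],
  [[6,180,10],-0.56],
  [[7,225,30],-0.7],
])

```text
t: 16.35
eef_pos: [463.1, -32.8, 146.4]
tcp_rot: [3.141, -0.001, 0.601]
ft_force: [1.0, 0.1, 0.5]
opening: 1.002
grip_force: 0.0
```

```bash
python3 g.py 460.5 -107 40 0.66
```

```text
shift -44.1 59.7 106.4 turn -0.059 | at [463.1 -32.8 146.4] [ 3.141e+00 -1.000e-03  6.010e-01] t 16.35 open 1.002 gf 0.0 F [1.  0.1 0.5]
```

Emit:
jog_arm([
  [[-22,30,20],-0.06],
  [[-44,60,50],-0.06],
  [[-44,60,85],-0.06],
  [[-44,60,106],-0.06],
  [[-44,60,106],-0.06],
])

```text
t: 16.85
eef_pos: [458.6, -105.3, 37.8]
tcp_rot: [-3.136, 0.003, 0.655]
ft_force: [-0.2, -0.3, 0.5]
opening: 1.0
grip_force: 0.0
```

```bash
python3 g.py 460.5 -107 -2.2 0.66;  python3 - <<'E'
from h import *
c=read_camera("side"); a,f=fit(c,(460.5,-107),29,0,14,[.4,.7,1.]); print("narrow",a,f)
print([ (q["p"],q["box"]) for q in cut_out("narrow_disc",c)][:2])
E
```

```text
shift 0.5 2.5 40.0 turn -0.005 | at [ 458.6 -105.3   37.8] [-3.136e+00  3.000e-03  6.550e-01] t 16.85 open 1.0 gf 0.0 F [-0.2 -0.3  0.5]
narrow [461.41221793 -78.64188246   0.61777488] 0.5343624166801199
[(0.79, [309.0, 206.5, 329.0, 223.1])]
```

Emit:
jog_arm([
  [[1,2,15],0],
  [[1,2,28],0],
  [[1,2,36],0],
  [[1,2,40],0],
  [[1,2,40],0],
])

```text
t: 17.45
eef_pos: [462.5, -106.4, 0.9]
tcp_rot: [3.141, -0.0, 0.656]
ft_force: [-0.6, -0.6, 0.4]
opening: 1.001
grip_force: 0.0
```

Emit:
jog_arm([
  [[0,0,0],0],
  [[0,0,0],0],
  [[0,0,0],0],
  [[0,0,0],0],
  [[0,0,0],0],
], grip=1)

```text
t: 17.95
eef_pos: [462.2, -106.5, 0.8]
tcp_rot: [-3.142, 0.0, 0.656]
ft_force: [-0.9, 2.0, 0.6]
opening: 0.638
grip_force: 1.4
```

Emit:
jog_arm([
  [[0,0,0],0],
  [[0,0,0],0],
])

```text
t: 18.15
eef_pos: [462.0, -106.3, 0.7]
tcp_rot: [-3.141, 0.0, 0.656]
ft_force: [-1.6, 1.7, 2.8]
opening: 0.599
grip_force: 30.0
```

Gripped, with opening 0.599 ≈ 57 mm. Lifting and turning towards the far side.

Emit:
jog_arm([
  [[0,0,-20],0],
  [[0,0,-50],-0.1],
  [[0,0,-85],-0.24],
  [[0,0,-112],-0.38],
  [[0,0,-112],-0.52],
])

```text
t: 18.65
eef_pos: [463.7, -107.0, 115.6]
tcp_rot: [3.136, -0.0, 1.182]
ft_force: [0.7, -0.0, -4.0]
opening: 0.598
grip_force: 30.0
```

```bash
python3 g.py 540 20 113 2.0
```

```text
shift 146.5 22.5 2.6 turn -0.818 | at [ 463.7 -107.   115.6] [ 3.136 -0.     1.182] t 18.65 open 0.598 gf 30.0 F [ 0.7 -0.  -4. ]
```

Emit:
jog_arm([
  [[28,4,2],-0.14],
  [[57,9,2],-0.28],
  [[86,13,2],-0.42],
  [[115,18,2],-0.56],
  [[146,22,2],-0.7],
])

```text
t: 19.15
eef_pos: [539.3, 20.7, 110.4]
tcp_rot: [-3.141, 0.0, 1.881]
ft_force: [1.8, -0.4, -3.8]
opening: 0.6
grip_force: 30.0
```

```bash
python3 g.py 540 178 113 3.083
```

```text
shift 149.5 48.7 -2.6 turn -1.202 | at [539.3  20.7 110.4] [-3.141  0.     1.881] t 19.15 open 0.6 gf 30.0 F [ 1.8 -0.4 -3.8]
```

Emit:
jog_arm([
  [[15,5,-2.5],-0.14],
  [[30,10,-2.5],-0.28],
  [[45,15,-2.5],-0.42],
  [[65,21,-2.5],-0.56],
  [[85,28,-2.5],-0.7],
])

```text
t: 19.65
eef_pos: [539.8, 109.9, 112.8]
tcp_rot: [-3.141, -0.0, 2.581]
ft_force: [0.4, -0.8, -3.3]
opening: 0.601
grip_force: 30.0
```

```bash
python3 g.py 535 179.7 113 3.083
```

```text
shift 41.1 56.6 -0.2 turn -0.502 | at [539.8 109.9 112.8] [-3.141 -0.     2.581] t 19.65 open 0.601 gf 30.0 F [ 0.4 -0.8 -3.3]
```

Emit:
jog_arm([
  [[10,14,0],-0.13],
  [[20,28,0],-0.26],
  [[30,42,0],-0.39],
  [[41,56.5,0],-0.5],
  [[41,56.5,0],-0.5],
])

```text
t: 20.15
eef_pos: [535.3, 180.4, 112.8]
tcp_rot: [-3.142, -0.0, 3.08]
ft_force: [0.4, 0.1, -3.2]
opening: 0.6
grip_force: 30.0
```

```bash
python3 g.py 480 179.5 113 3.083
python3 - <<'E'
from h import *
s=state();p=s["eef_pos"];w=s["tcp_rot"][2]
for n in("side","top"):
    c=read_camera(n)
    A=np.array([proj(c,q) for z in(-.7,13.3) for q in pose_pts([p[0],p[1],w],29,p[2]+z)]); print(n,"expected",A.min(0).round(1),A.max(0).round(1))
    for q in cut_out("narrow_disc",c)[:4]: print(round(q["p"],2),q["box"])
E
python3 w.py pics/w2.png 29 13.3
```

```text
shift 55.2 -4.3 -0.2 turn -0.003 | at [535.3 180.4 112.8] [-3.142 -0.     3.08 ] t 20.15 open 0.6 gf 30.0 F [ 0.4  0.1 -3.2]
side expected [222.6 220.3] [255.5 245. ]
0.75 [228.6, 221.2, 253.1, 244.2]
top expected [192.3 199.4] [217.6 223.4]
[535.6 178.3 113. ] 3.073 0.6036495581763677
(504, 864, 3)
```

View pics/w2.png

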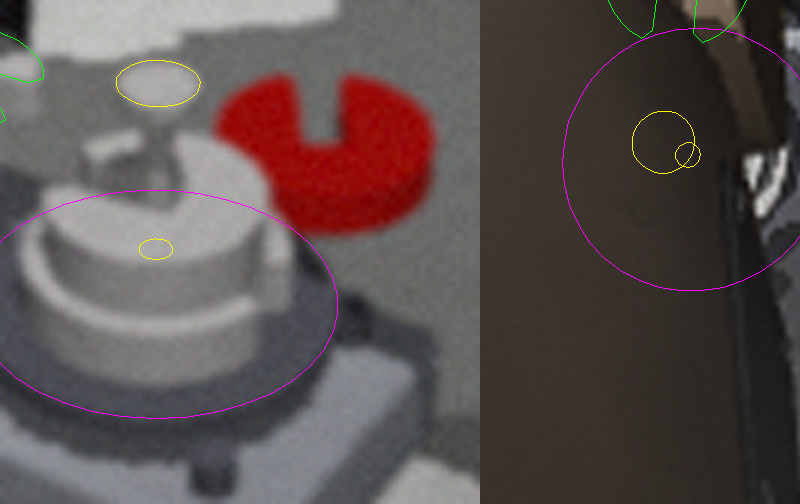

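The picture shows the wide disc seated and centred around (160,200), with its slot away from the base slot and the stem and cap matching the overlay. Now sliding in the narrow one.

Emit:
jog_arm([
  [[8,-2,0],0],
  [[16,-2.5,0],0],
  [[24,-3,0],0],
  [[30,-3,0],0],
  [[30,-3,0],0],
])

```text
t: 20.95
eef_pos: [504.6, 178.0, 113.3]
tcp_rot: [-3.141, -0.0, 3.076]
ft_force: [-0.3, 0.2, -2.2]
opening: 0.603
grip_force: 30.0
```

```bash
python3 g.py 470 179.7 112.5 3.083
```

```text
shift 34.7 -0.6 0.8 turn -0.007 | at [504.6 178.  113.3] [-3.141 -0.     3.076] t 20.95 open 0.603 gf 30.0 F [-0.3  0.2 -2.2]
```

Emit:
jog_arm([
  [[7,-0.5,0],0],
  [[14,-0.5,0],0],
  [[20,-0.5,0],0],
  [[26,-0.5,0],0],
  [[26,-0.5,0],0],
])

```text
t: 21.45
eef_pos: [478.7, 179.2, 113.2]
tcp_rot: [-3.141, -0.0, 3.076]
ft_force: [-0.5, -0.2, -3.1]
opening: 0.598
grip_force: 30.0
```

Emit:
jog_arm([
  [[3,0,0],0],
  [[6,0,0],0],
  [[9,0,0],0],
  [[9,0,0],0],
])

```text
t: 21.85
eef_pos: [470.2, 179.7, 113.2]
tcp_rot: [-3.141, -0.0, 3.076]
ft_force: [-0.5, 0.4, -3.1]
opening: 0.6
grip_force: 30.0
```

Emit:
jog_arm([
  [[1.5,0,0],0],
  [[1.5,0,0],0],
])

```text
t: 22.05
eef_pos: [469.0, 179.8, 113.2]
tcp_rot: [-3.141, -0.0, 3.076]
ft_force: [0.1, -0.1, -2.8]
opening: 0.599
grip_force: 30.0
```

Emit:
jog_arm([
  [[1.5,0,0],0],
  [[1.5,0,0],0],
])

```text
t: 22.25
eef_pos: [467.4, 179.9, 113.2]
tcp_rot: [-3.142, -0.0, 3.076]
ft_force: [-0.5, -0.4, -2.9]
opening: 0.598
grip_force: 30.0
```

Emit:
jog_arm([
  [[1,0,0],0],
  [[1,0,0],0],
])

```text
t: 22.45
eef_pos: [466.5, 180.0, 113.2]
tcp_rot: [-3.141, -0.0, 3.076]
ft_force: [0.1, 0.3, -3.2]
opening: 0.601
grip_force: 30.0
```

Emit:
jog_arm([
  [[1,0,0],0],
  [[1,0,0],0],
])

```text
t: 22.65
eef_pos: [465.5, 180.1, 113.2]
tcp_rot: [-3.141, -0.0, 3.076]
ft_force: [-1.0, -0.4, -3.0]
opening: 0.598
grip_force: 30.0
```

Emit:
jog_arm([
  [[1,0,0],0],
  [[1,0,0],0],
])

```text
t: 22.85
eef_pos: [464.5, 180.1, 113.2]
tcp_rot: [-3.141, -0.0, 3.076]
ft_force: [-0.1, -0.4, -3.7]
opening: 0.599
grip_force: 30.0
```

Emit:
jog_arm([
  [[1,0,0],0],
  [[1,0,0],0],
])

```text
t: 23.05
eef_pos: [463.4, 180.2, 113.2]
tcp_rot: [-3.141, -0.0, 3.076]
ft_force: [0.4, -0.9, -3.7]
opening: 0.602
grip_force: 30.0
```

Emit:
jog_arm([
  [[1,0,0],0],
  [[1,0,0],0],
])

```text
t: 23.25
eef_pos: [463.1, 180.3, 113.2]
tcp_rot: [3.142, 0.001, 3.076]
ft_force: [4.0, 0.2, -4.7]
opening: 0.606
grip_force: 30.0
```

Emit:
jog_arm([
  [[1,0,0],0],
  [[1,0,0],0],
])

```text
t: 23.45
eef_pos: [463.0, 180.3, 113.3]
tcp_rot: [3.141, 0.003, 3.076]
ft_force: [8.1, -1.3, -6.9]
opening: 0.6
grip_force: 30.0
```

Contact at x = 463.1, so centred is x≈466.1. Backing off and lowering.

Emit:
jog_arm([
  [[-4.7,0,0],0],
  [[-4.7,0,3],0],
  [[-4.7,0,6],0],
  [[-4.7,0,8],0],
  [[-4.7,0,8],0],
])

```text
t: 23.95
eef_pos: [465.9, 180.0, 104.8]
tcp_rot: [-3.141, -0.001, 3.076]
ft_force: [-0.5, -0.2, -2.8]
opening: 0.602
grip_force: 30.0
```

Emit:
jog_arm([
  [[0,0,1],0],
  [[0,0,1],0],
])

```text
t: 24.15
eef_pos: [466.2, 180.0, 104.1]
tcp_rot: [-3.141, -0.0, 3.076]
ft_force: [0.3, -0.2, -2.2]
opening: 0.597
grip_force: 30.0
```

Emit:
jog_arm([
  [[0,0,1],0],
  [[0,0,1],0],
])

```text
t: 24.35
eef_pos: [466.3, 180.1, 103.7]
tcp_rot: [3.142, 0.001, 3.076]
ft_force: [-2.3, 0.2, 5.6]
opening: 0.597
grip_force: 30.0
```

Contact at 103.7, as expected. Releasing.

Emit:
jog_arm([
  [[0,0,0],0],
  [[0,0,0],0],
  [[0,0,0],0],
  [[0,0,0],0],
  [[0,0,0],0],
], grip=0)

```text
t: 24.85
eef_pos: [466.3, 180.0, 103.2]
tcp_rot: [-3.142, 0.0, 3.076]
ft_force: [0.3, -0.5, -0.5]
opening: 0.958
grip_force: 0.0
```

Emit:
jog_arm([
  [[0,0,-15],0],
  [[0,0,-40],0],
  [[0,0,-75],0],
  [[0,0,-110],0],
  [[0,0,-110],0],
])

```text
t: 25.35
eef_pos: [467.8, 180.5, 217.1]
tcp_rot: [3.14, 0.007, 3.076]
ft_force: [0.6, 0.5, -1.0]
opening: 1.001
grip_force: 0.0
```

Run:
```python
from h import *
print({k:state()[k] for k in("t","eef_pos","ft_force","opening")})
c=read_camera("side")
for n,r,z,h in(("base_disc",40,65,18),("wide_disc",33,83,20),("narrow_disc",29,103,14)):
    A=np.array([proj(c,[467.7+r*np.cos(t),179.7+r*np.sin(t),zz]) for zz in(z,z+h) for t in np.linspace(0,6.28,60)])
    print(n,"expected",A.min(0).round(1),A.max(0).round(1),[(round(q["p"],2),q["box"]) for q in cut_out(n,c)])
print("narrow",fit(c,(467.7,179.7),29,103,14,[2.8,3.1,3.4]))
```

```text
{'t': 25.35, 'eef_pos': array([467.83083378, 180.46237866, 217.06107537]), 'ft_force': array([ 0.60172344,  0.54889825, -0.95187079]), 'opening': 1.0014155254045216}
base_disc expected [251.9 243.9] [296.8 279.4] [(0.81, [286.5, 226.3, 320.8, 254.9]), (0.77, [246.6, 252.7, 294.3, 282.9])]
wide_disc expected [255.7 237.2] [293.3 268.6] [(0.62, [255.4, 245.3, 295.1, 270.2]), (0.56, [364.5, 177.1, 391.4, 194.3])]
narrow_disc expected [257.9 232. ] [291.2 257.8] [(0.64, [258.7, 233.5, 285.7, 256.4])]
narrow (array([454.48626805, 184.74998018,   3.55246919]), np.float64(0.45273265324864514))
```

The narrow box's right edge is 5 px short of expected, so I'll check it numerically with a difference image against the picture before placing.

Run:
```python
from h import *
c=read_camera("side"); a=c["img"].astype(int); b=cv2.imread("pics/raw_side.png").astype(int)
d=np.abs(a-b).sum(2)
g=a.mean(2)
print("    "+" ".join("%3d"%u for u in range(250,298,2)))
for v in range(228,274,2): print(v," ".join("%3d%s"%(g[v,u],'*' if d[v,u]>60 else ' ') for u in range(250,298,2)))
t=np.linspace(0,6.28,13)
for z in(103,117): print(z,[proj(c,[467.7+29*np.cos(x),179.7+29*np.sin(x),z]).round().astype(int).tolist() for x in t])
```

```text
250 252 254 256 258 260 262 264 266 268 270 272 274 276 278 280 282 284 286 288 290 292 294 296
228 108* 103* 106* 100  101  103  107  101  101   97* 109* 163  165  163  167  153  115  103  104  105  106   98   85   89 
230 101  104* 105* 104  104  107  105  103  105   91* 112* 166  167  166  162  164  124  101  102   95   86   66   59   53 
232  99  104* 101* 104  102  101  105  108  108   87   85* 144  165  167  163  137  109  102   91   64   56   52   48   56 
234 103   99* 102* 102  101  104  103   93   99  104   88  107  129  132  125  118  148* 145* 109*  65   49   51   55   54 
236 105  105  102  100  104   94   86   90   87*  82*  82   92  109  112  113  152* 170* 168* 164* 133*  74   55   60   57 
238 103  103  108  103  104   87   82* 100   87*  82*  82*  79*  94   91   87* 137  172* 168* 170* 165* 137*  75*  55   54 
240 103  105  108  107   95   80*  84*  82*  82*  89*  78*  79*  95   98   93* 114* 151  165  172* 170* 165*  97*  52   62 
242 106  101  104  105   93   80*  80   85*  80*  76*  88   87   89   95   94* 102* 113* 130* 139* 151  144*  94*  49   57 
244  89   87
[... 1469 characters left out ...]
  107 
268  72   71   80   86  103  133  155  160  152  146  137  137  131  131  135  139  150  155  160  154  131   97   89   80 
270  78   76   78   89   97  100  108  131  145  160  160  162  163  161  162  159  151  145  130  118  108   84   76   73 
272  76   78   75   87   99  107  106  112  112  120  124  129  128  128  133  127  122  115  115  109  108   87   75   73 
103 [[259, 244], [258, 249], [261, 254], [268, 257], [277, 258], [285, 256], [290, 252], [291, 246], [287, 242], [280, 239], [272, 238], [265, 240], [259, 244]]
117 [[259, 238], [258, 243], [261, 247], [268, 250], [277, 251], [285, 249], [290, 245], [291, 240], [287, 236], [281, 233], [272, 232], [264, 234], [259, 238]]
```

The top-face rim at columns 259–291 and row 251 and the underside at row 258 match a flat, centred seat. The slot mouth faces world -x. Handing in.

```bash
python3 -c "
from cell import job_done; print(job_done())"
```

```text
the job is handed in; nothing more can be done
None
```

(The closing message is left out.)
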